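# Seat the slide insert in the microscope stage

## Robot

A 7-joint arm with a two-finger parallel gripper is mounted at the origin on the work surface. World frame = base frame: x ahead of the robot, y to its left, z up, the work surface at z = 0. Lengths are in m, angles in rad, forces in N, time in s.
With the tool pointing down it reaches from about 0.4 to 0.85 m from the base axis. Payload 10.4 kg.
Tool frame: the origin (TCP) lies between the finger pads; the fingertips stand 17 mm ahead of it and the grasp point (between the pads) lies 2 mm behind it; x points along the fingers, y is the direction in which the jaws open and shut, and the axes are right-handed (so a half turn about x gives the same grasp; the last joint's range is limited). The gripper opens to 87 mm and grips with 3 to 60 N. Pads are 19 mm wide; open, the fingers measure 117 mm over their backs; the gripper's body (75 mm by 190 mm) begins 51 mm behind the grasp point.
Start: joints at [1.104, 0.332, -0.065, 1.46, 0.022, 1.35, -0.088], TCP at [0.268, -0.564, 0.24] pointing down, gripper open.
Joint ranges: [-2.6, 2.6], [-0.5, 2.12], [-1.47, 1.34], [0.16, 2.42], [-1.27, 4.41], [0.06, 2.06], [-2.6, 2.6]. Speed limits (rad/s): [2.22, 2.22, 2.79, 2.79, 3.14, 3.14, 3.14].

## Interface

Orientations are given as a unit quaternion [x, y, z, w].
In Python, from bench import r, optics, close_job gives the robot as it stands.
- The arm moves only by the shell command python3 -m inch 'ROWS' [OPENING] [FORCE]. ROWS is JSON, a list of rows, each an object with "translation": the shift along the tool's x, y, z in cm, a list of three; "spin": the turn about the tool's x in degrees. In form: [{"translation": [tx, ty, tz], "spin": spin}, ...]. A call has 1 to 20 rows; each row shifts and turns the pose as measured when the row begins, along the tool's axes as they then stand; what a row does not reach is not made up. A row lasts 1/8 s, in which the tool goes at most 62.5 mm and 10.7 degrees, less where a joint would pass 70% of its speed; a pose out of reach is approached as far as the arm can. A call is refused whole if a number of a shift passes 6.25 or a number of a turn 10.7, either way. A call with a gripper value outside its range is refused whole. OPENING is the closure, from 0 (fully open) to 1 (shut), set as the call begins (- or left out, the last holds). The fingers move at their own pace and stop on an object; FORCE is the grip in N (left out, the last holds). Time passes only in rows, so rows that do not move let the fingers close. It gives the time, the measured TCP pose, the force and the opening at its end, in the units of the state.
- r.read_state(): the state, without advancing time (a new reading comes with each control period).
- optics.camera(name): name is "side" or "top" or "wrist"; returns the picture (384x512x3 uint8, red, green, blue); there is no depth.
- optics.camera_model(name): a dict with "camera_matrix" (3x3 intrinsics, pixels), "dist" ([k1, k2, p1, p2, k3] as OpenCV has them; the pictures are not rectified), "world_from_camera" (4x4, takes a point from camera to world coordinates); the wrist camera has in their place "tool_from_camera" (4x4, takes a point from camera to tool coordinates, whose origin is the TCP and whose axes are the tool frame's). Camera axes: x right, y down, z forward; pixel columns grow to the right and rows downward; lengths in m; the calibration is good to about 2 mm. A picture is of the moment at which its call begins: read the wrist's pose just before it. camera_model takes no time and is no camera call.
- close_job(): hands the job in, once; it reports no verdict.
The state is a dict: "time": time; "joint_positions": joint angles; "joint_vel": joint speeds; "joint_torque": joint torques, N m; "ee_pos": TCP position; "eef_rot": TCP orientation; "ft_force": force on the tool from outside, world axes, zero at the start; "torque": the same for the moment, N m; "width": finger opening in m.
Only numpy, scipy, OpenCV 4.12 (cv2) and the standard library are available. Lean on these libraries where they do the work, as an engineer would, in place of code of your own. Each camera call takes 0.05 s, during which the arm holds its last target.

## Task

Load the two-slide insert into the microscope stage: lift it by its bar, lay it flat on the clear part of the stage top beside the guide fence, then slide it along the fence until you feel it drop into the pocket, and let go with it lying level and flush, fully down. The stage is delicate: push gently, stop as soon as it has dropped in, and do not lower the insert into the pocket from above. Leave everything else where it is.

Things in the scene. Friction and masses are not known exactly. Their poses are not given: they have to be found in the camera images.
- insert_center (a point): the two-slide insert, aluminium, loose on the bench (0.11 to 0.23 kg): a flat plate 80 (x) x 96 (y) x 6 mm thick with two glass slides set in, and a plain upright lifting bar on its middle. This point is its centre, 16 mm above its underside; z is up. Turned half round it is the same
- insert_bar (a point): middle of the top of the insert's lifting bar, 32 mm above the insert's underside. The bar is 44 long (insert x) x 12 thick (y) and stands 26 mm above the plate: grip it across the 12 mm, fingers closing along the insert's y
- stage: the fixed microscope stage on its white stand; origin at the bench below it, z up, x away from the robot, y to the left (turned with the stage). Its dark flat top is at z = 66 mm, x -88 to 43 mm, about y -160 to 128 mm. The insert's centre is at z = 82 mm when flat on the top and 76 mm when seated in the pocket. The dark top is locked up to 20 mm either way along y; this shift is not measured
- stage_fence (a point): aluminium guide fence: this point is the middle of the foot of its face, which looks to stage -x at x = 40 mm. It runs along y from -160 to 135 mm, 18 mm high above the top, with white end posts as high. An insert with its 80 mm width against it has its centre at stage x = 0
- stage_land (a point): the middle of the clear right-hand part of the stage top, on its surface (stage x = 0, y = -80, z = 66 mm): lay the insert about here, its y along the stage's y
- stage_window (a point): middle of the pocket if the top were at mid travel (stage 0, 45, 66 mm); fixed to the stand, the true pocket is up to 20 mm off along y. Pocket: x -43 to 40.5 mm, 99 mm in y, 6 mm deep, ledge floor with an opening. An insert slid in +y on the fence, held loosely so that it can tip, dips its front edge, meets the far wall and drops in by its own weight
- dish_insert: another insert, not for this job: an aluminium disc of 100 mm diameter, 6 mm thick, with a round knob of 18 mm diameter to 26 mm height; origin under its centre. Leave alone
- dish: clear lidded culture dish, 57 mm diameter, 15 mm high; origin under its centre. Leave alone
- bottle: amber bottle, 56 mm diameter, 120 mm high; origin under its centre. Leave alone
- canister: black lens canister, 42 mm diameter, 62 mm high; origin under its centre. Leave alone
- slidebox: orange slide box, 90 x 120 x 35 mm; origin under its centre. Leave alone
- driver: screwdriver, 150 mm long, lying along its x; origin under its middle. Leave alone
Mind the look-alikes: they are no part of the job. Leave any black or blue look-alike of the part that bears insert_center alone.

How it is judged:
On the way:
1. the insert lies flat on the clear part of the stage top, short of the pocket (z of insert_center in the frame of stage between 0.08 and 0.0845 m and y of insert_center in the frame of stage between -0.125 and -0.05 m and x of insert_center in the frame of stage between -0.045 and 0.006 m and angle between insert_center's own z axis and vertical below 0.05 rad and contact force between insert and stage above 0.3 N), for 0.2 s.
At the end, for the whole second after the job is handed in: the insert lies released and at rest in the pocket: its centre 76 mm above the stage's underside (73.5 to 77.8), level within 0.03 rad, square to the stage within 0.06 rad, at the pocket's place (stage y 22 to 68 mm, x -6 to 4 mm) (z of insert_center in the frame of stage between 0.0735 and 0.0778 m and y of insert_center in the frame of stage between 0.022 and 0.068 m and x of insert_center in the frame of stage between -0.006 and 0.004 m and angle between insert_center's own z axis and vertical below 0.03 rad and angle between the y axis of insert_center and the y axis of stage, either way round below 0.06 rad and linear speed of insert below 0.01 m/s and contact force between insert and the fingers below 0.1 N); the robot touches nothing.
It fails at once if the insert is pressed against the stage with more than 30 N (contact force between insert and stage above 30 N).
It fails at once if the insert is pushed against the stage with more than 18 N once it is at the pocket (centre past stage y = 0) (y of insert_center in the frame of stage above 0 m and z of insert_center in the frame of stage below 0.09 m and contact force between insert and stage above 18 N).
It fails at once if the stage is struck or pressed by the robot with more than 25 N (contact force between the arm and stage above 25 N).
It fails at once if the insert is lowered into the pocket from above instead of slid (its centre over the pocket, 8 to 25 mm above the stage top) (x of insert_center in the frame of stage between -0.03 and 0.03 m and y of insert_center in the frame of stage between 0 and 0.09 m and z of insert_center in the frame of stage between 0.09 and 0.107 m).
It fails at once if one of the other things (dish insert, dish, bottle, canister, slide box, screwdriver) is moved by more than 15 mm (distance of any of dish_insert, dish, bottle, canister, slidebox, driver from where it was at the start of the episode above 0.015 m).
It also fails if it takes over 58 s, if anything falls off the work surface, if the arm or the gripper's body presses on something with over 40 N, if the wrist force passes 120 N, or if a joint passes its speed limit or range.

## Working session

There is one attempt and no reset: what is moved stays moved. The work goes in short steps, Python scripts to look and compute and a shell command to move; the robot and the scene stay as the last step left them, time stands still between calls to the robot, and variables do not carry over. Pictures are saved under pics/ and viewed, and the job is handed in when it is done.

```bash
ls; mkdir -p pics; python3 - <<'E'
from bench import r, optics
import cv2, json, numpy as np
s=r.read_state(); print({k:np.round(v,3).tolist() for k,v in s.items()})
for n in("side","top","wrist"):
    im=optics.camera(n); cv2.imwrite(f"pics/{n}0.png",im[:,:,::-1]); m=optics.camera_model(n)
    print(n,{k:np.round(v,4).tolist() for k,v in m.items()})
E
```

```text
pics
{'time': 0.0, 'joint_positions': [1.104, 0.333, -0.065, 1.461, 0.022, 1.35, -0.089], 'joint_vel': [0.0, 0.0, -0.001, -0.0, -0.001, 0.001, -0.001], 'joint_torque': [0.001, -62.323, 0.025, -38.989, -0.061, 0.04, 0.0], 'ee_pos': [0.268, -0.564, 0.239], 'eef_rot': [-0.69, -0.156, 0.69, -0.155], 'ft_force': [-0.161, 0.507, -0.361], 'torque': [0.011, 0.036, 0.02], 'width': 0.087}
side {'camera_matrix': [[409.8061, 0.0, 257.4446], [0.0, 409.8061, 186.0556], [0.0, 0.0, 1.0]], 'dist': [-0.0127, 0.0, 0.0, 0.0, 0.0], 'world_from_camera': [[-0.916, -0.2794, 0.2881, 0.2497], [-0.4011, 0.6139, -0.6799, 0.721], [0.0131, -0.7383, -0.6744, 0.786], [0.0, 0.0, 0.0, 1.0]]}
top {'camera_matrix': [[392.9654, 0.0, 258.1927], [0.0, 392.9654, 188.1475], [0.0, 0.0, 1.0]], 'dist': [-0.0912, 0.0, 0.0, 0.0, 0.0], 'world_from_camera': [[0.0198, -0.9969, 0.0761, 0.4231], [-0.9998, -0.0196, 0.0043, 0.0183], [-0.0028, -0.0762, -0.9971, 1.3446], [0.0, 0.0, 0.0, 1.0]]}
wrist {'camera_matrix': [[287.2686, 0.0, 255.5327], [0.0, 287.2686, 191.698], [0.0, 0.0, 1.0]], 'dist': [0.0193, 0.0, 0.0, 0.0, 0.0], 'tool_from_camera': [[0.0001, -0.2963, 0.9551, -0.1433], [1.0, 0.0001, -0.0001, 0.0001], [-0.0, 0.9551, 0.2963, -0.0819], [0.0, 0.0, 0.0, 1.0]]}
```

View pics/top0.png

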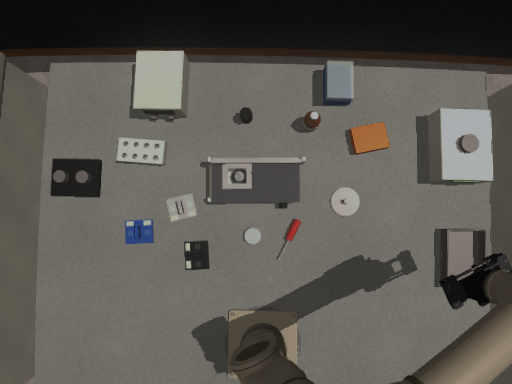

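View pics/side0.png

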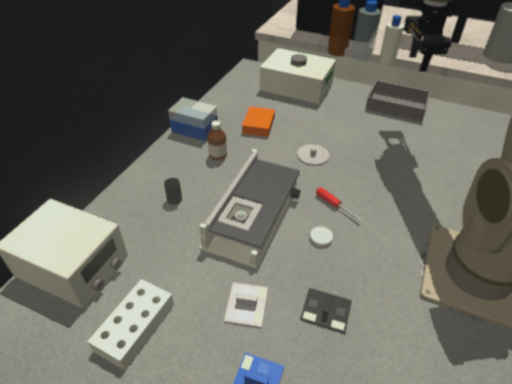

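View pics/wrist0.png

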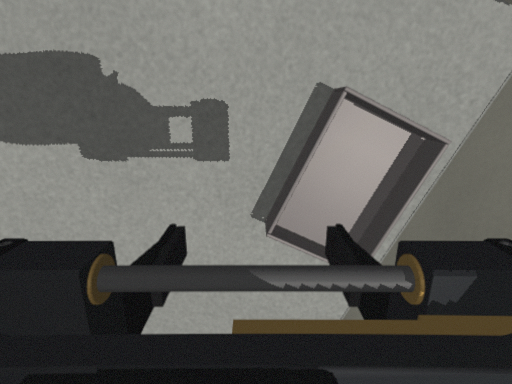

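The aluminium insert is at about (181,207) in top and (247,304) in side. The stage has its pocket at about (238,177) in top, with the fence along row ~160. I'll enlarge these areas.

```bash
python3 - <<'E'
import cv2,numpy as np
a=cv2.imread("pics/top0.png")[140:240,150:320]; cv2.imwrite("pics/z1.png",cv2.resize(a,None,fx=4.7,fy=4.7,interpolation=cv2.INTER_CUBIC))
a=cv2.imread("pics/side0.png")[140:340,190:320]; cv2.imwrite("pics/z2.png",cv2.resize(a,None,fx=3,fy=3,interpolation=cv2.INTER_CUBIC))
E
```

```text
(no output)
```

View pics/z1.png

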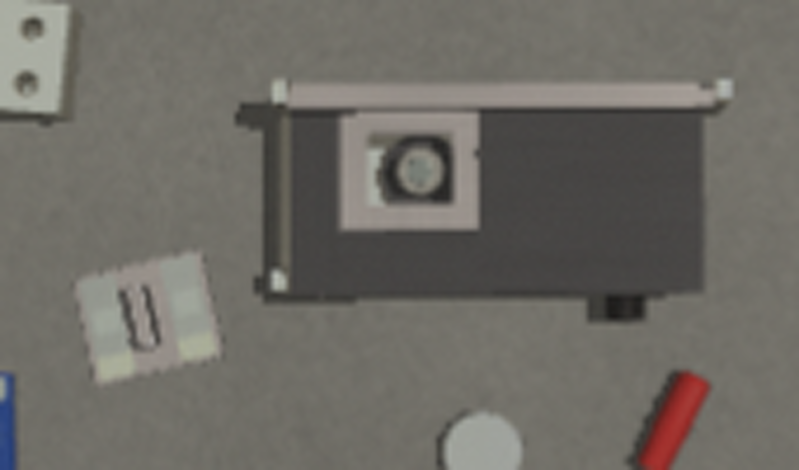

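View pics/z2.png

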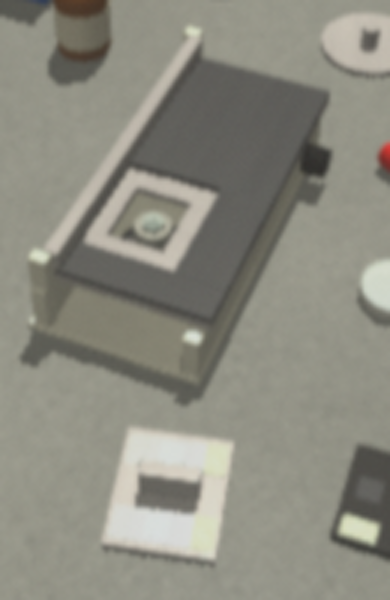

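```bash
cat > h.py <<'E'
import numpy as np,cv2
from bench import r,optics
from scipy.spatial.transform import Rotation as R
def ray(n,uv,state=None,m=None):
    m=optics.camera_model(n); K=np.array(m["camera_matrix"]);d=np.array(m["dist"])
    p=cv2.undistortPoints(np.array(uv,float).reshape(-1,1,2),K,d).reshape(-1,2)
    T=pose(state)@np.array(m["tool_from_camera"]) if n=="wrist" else np.array(m["world_from_camera"])
    return T[:3,3],np.c_[p,np.ones(len(p))]@T[:3,:3].T
def pose(s):
    T=np.eye(4);T[:3,:3]=R.from_quat(s["eef_rot"]).as_matrix();T[:3,3]=s["ee_pos"];return T
def plane(n,uv,z,state=None):
    o,d=ray(n,uv,state); return o+d*((z-o[2])/d[:,2])[:,None]
E
python3 - <<'E'
from h import *
im=cv2.imread("pics/top0.png"); 
g=im.astype(int).min(axis=2)
print("bench",np.median(g[225:235,160:200]))
roi=np.zeros(g.shape,np.uint8); roi[190:225,163:200]=1
m=((g>125)&(roi>0)).astype(np.uint8)
c=max(cv2.findContours(m,0,1)[0],key=cv2.contourArea)
b=cv2.boxPoints(cv2.minAreaRect(c)); print(b)
P=plane("top",b,0.006);print(P.round(4)); print("c",P.mean(0), [np.linalg.norm(P[i]-P[(i+1)%4]) for i in range(4)])
for i in range(4):
    d=P[(i+1)%4]-P[i];print(np.degrees(np.arctan2(d[1],d[0])))
# stage dark top
f=lambda p:np.array(p)/4.7+np.array([150,140])-0.39
pts={"farL":(291,108),"farR":(704,108),"nearR":(704,292),"nearL":(288,297)}
for k,v in pts.items(): print(k,plane("top",[f(v)],0.066)[0].round(4))
for k,v in {"pTL":(340,111),"pTR":(479,111),"pBL":(339,231),"pBR":(479,231)}.items(): print(k,plane("top",[f(v)],0.06)[0].round(4))
for k,v in {"fenceTopNearL":(289,107),"fenceTopNearR":(700,107)}.items(): print(k,plane("top",[f(v)],0.084)[0].round(4))
# side
f=lambda p:np.array(p)/3+np.array([190,140])-0.33
for k,v in {"farR":(200,60),"nearR":(328,96),"nearL":(210,318),"farL":(62,272)}.items(): print("side",k,plane("side",[f(v)],0.066)[0].round(4))
for k,v in {"pTL":(85,245),"pTR":(132,170),"pBL":(175,270),"pBR":(217,190)}.items(): print("side",k,plane("side",[f(v)],0.06)[0].round(4))
q=plane("side",[f(v) for v in[(128,429),(233,440),(214,557),(104,545)]],0.006);print(q.round(4),q.mean(0))
E
```

```text
bench 104.0
[[165.05618 198.91011]
 [191.7135  192.75844]
 [196.85394 215.0337 ]
 [170.19662 221.18538]]
[[0.482  0.3427 0.006 ]
 [0.5049 0.2513 0.006 ]
 [0.4292 0.2313 0.006 ]
 [0.4062 0.3222 0.006 ]]
c [0.45559227 0.28689209 0.006     ] [np.float64(0.09419578018328088), np.float64(0.07831550391658795), np.float64(0.09378595744468264), np.float64(0.07844679818534134)]
-75.87950438364344
-165.19251709845284
104.19705962833632
15.105751715411888
farL [0.6019 0.1788 0.066 ]
farR [ 0.6075 -0.1098  0.066 ]
nearR [ 0.4789 -0.1113  0.066 ]
nearL [0.4697 0.177  0.066 ]
pTL [0.6012 0.145  0.06  ]
pTR [0.6031 0.0474 0.06  ]
pBL [0.5168 0.1434 0.06  ]
pBR [0.5187 0.0456 0.06  ]
fenceTopNearL [0.6   0.178 0.084]
fenceTopNearR [ 0.6055 -0.1052  0.084 ]
side farR [ 0.604 -0.104  0.066]
side nearR [ 0.4777 -0.1046  0.066 ]
side nearL [0.4729 0.1751 0.066 ]
side farL [0.5957 0.1804 0.066 ]
side pTL [0.5955 0.1431 0.06  ]
side pTR [0.5994 0.0499 0.06  ]
side pBL [0.519  0.1376 0.06  ]
side pBR [0.524  0.0422 0.06  ]
[[0.5052 0.2523 0.006 ]
 [0.4299 0.229  0.006 ]
 [0.4056 0.3212 0.006 ]
 [0.4785 0.344  0.006 ]] [0.45480651 0.28662866 0.006     ]
```

```bash
cat >> h.py <<'E'
def go(tgt,yaw=None,prev=None):
    """tgt: world TCP target; yaw: deg, world heading wanted for tool y axis (mod 180). prints delta in tool axes (cm) and spin (deg)"""
    s=r.read_state();T=pose(s);d=T[:3,:3].T@(np.array(tgt)-T[:3,3])*100
    h=np.degrees(np.arctan2(T[1,1],T[0,1])); tilt=np.degrees(np.arccos(-T[2,0]))
    sp=None
    if yaw is not None:
        e=(yaw-h+90)%180-90; sp=-e   # tool x is down
    print("t",round(s["time"],2),"pos",np.round(s["ee_pos"],4),"heading y",round(h,2),"tilt",round(tilt,2),"F",np.round(s["ft_force"],2),"w",round(s["width"],4),"q7",round(s["joint_positions"][6],2))
    print("shift cm",d.round(2),"spin",None if sp is None else round(sp,2))
E
python3 - <<'E'
from h import *
f=lambda p:np.array(p)/4.7+np.array([150,140])-0.39
for k,v in {"postL far":(279,91),"postR far":(724,89),"postL near":(279,280)}.items(): print(k,plane("top",[f(v)],0.084)[0].round(4))
f=lambda p:np.array(p)/3+np.array([190,140])-0.33
for k,v in {"postL far":(40,257),"postR far":(193,33),"postL near":(192,338)}.items(): print(k,plane("side",[f(v)],0.084)[0].round(4))
go([0.455,0.287,0.15],104.5)
print(pose(r.read_state()).round(3))
E
```

```text
postL far [0.611  0.1852 0.084 ]
postR far [ 0.6184 -0.1217  0.084 ]
postL near [0.4806 0.1813 0.084 ]
postL far [0.6096 0.1874 0.084 ]
postR far [ 0.6173 -0.1175  0.084 ]
postL near [0.4719 0.211  0.084 ]
t 0.15 pos [ 0.2683 -0.5642  0.2389] heading y -64.57 tilt 0.06 F [ 0.39 -0.4   0.83] w 0.0871 q7 -0.09
shift cm [  8.97 -68.84 -53.42] spin 10.93
[[-0.     0.429 -0.903  0.268]
 [ 0.001 -0.903 -0.429 -0.564]
 [-1.    -0.001  0.     0.239]
 [ 0.     0.     0.     1.   ]]
```

```bash
python3 -m inch '[{"translation":[0,-2.9,-4.6],"spin":0},{"translation":[0,-2.9,-4.6],"spin":0},{"translation":[0,-2.9,-4.6],"spin":0},{"translation":[0,-2.9,-4.6],"spin":0},{"translation":[0,-2.9,-4.6],"spin":0},{"translation":[0,-2.9,-4.6],"spin":0},{"translation":[0,-2.9,-4.6],"spin":0},{"translation":[0,-2.9,-4.6],"spin":5}]' 0 20; python3 -c "
from h import *
go([0.455,0.287,0.15],104.5)"
```

```text
time: 1.15
ee_pos: [0.5046, -0.1896, 0.2367]
eef_rot: [-0.695, -0.122, 0.698, -0.121]
ft_force: [1.3, -0.3, 0.3]
width: 0.087
t 1.15 pos [ 0.5046 -0.1896  0.2367] heading y -70.19 tilt 0.21 F [ 1.33 -0.27  0.26] w 0.087 q7 -1.0
shift cm [  8.73 -46.5  -11.51] spin 5.31
```

```bash
python3 -m inch '[{"translation":[0,-5.8,-1.4],"spin":0},{"translation":[0,-5.8,-1.4],"spin":0},{"translation":[0,-5.8,-1.4],"spin":0},{"translation":[0,-5.8,-1.4],"spin":0},{"translation":[1,-5.8,-1.4],"spin":0},{"translation":[1,-5.8,-1.4],"spin":0},{"translation":[1,-5.8,-1.4],"spin":0},{"translation":[1,-5.8,-1.4],"spin":5.3},{"translation":[0,0,0],"spin":0}]'; python3 -c "
from h import *
go([0.455,0.287,0.10],104.5)
s=r.read_state()
im=optics.camera('wrist');cv2.imwrite('pics/w1.png',im[:,:,::-1])"
```

```text
time: 2.28
ee_pos: [0.4488, 0.3043, 0.1957]
eef_rot: [-0.701, -0.091, 0.702, -0.088]
ft_force: [0.7, -0.4, -0.1]
width: 0.0868
t 2.27 pos [0.4488 0.3043 0.1957] heading y -75.45 tilt 0.23 F [ 0.66 -0.43 -0.07] w 0.0868 q7 -2.14
shift cm [ 9.56  1.87 -0.19] spin 0.05
```

View pics/w1.png

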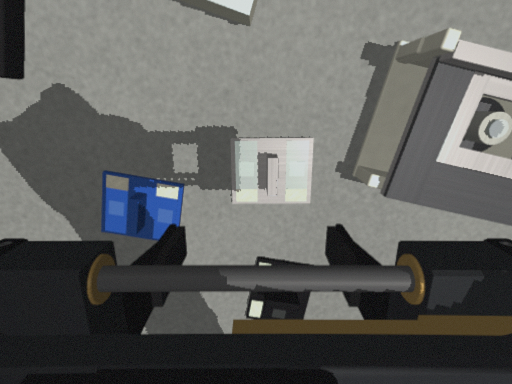

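The plate shows at (231–312, 137–204) and almost square to the jaws. Next I'll measure it more exactly.

```bash
python3 - <<'E'
from h import *
im=cv2.imread("pics/w1.png"); s=r.read_state()
g=im.astype(int).min(2); roi=np.zeros(g.shape,np.uint8); roi[128:214,222:322]=1
m=((g>135)&(roi>0)).astype(np.uint8); m=cv2.morphologyEx(m,cv2.MORPH_OPEN,np.ones((3,3)))
c=max(cv2.findContours(m,0,1)[0],key=cv2.contourArea)
b=cv2.boxPoints(cv2.minAreaRect(cv2.convexHull(c))); print(b)
P=plane("wrist",b,0.006,s);print(P.mean(0).round(4),[round(np.linalg.norm(P[i]-P[(i+1)%4]),4) for i in range(4)])
for i in range(4):
    d=P[(i+1)%4]-P[i];print(np.degrees(np.arctan2(d[1],d[0])).round(2))
b=[(268,154),(278,154),(278,195),(267,195)];P=plane("wrist",b,0.032,s);print(P.round(4),P.mean(0))
go([*plane("wrist",b,0.032,s).mean(0)[:2],0.1],104.5)
E
```

```text
[[232. 128.]
 [321. 128.]
 [321. 213.]
 [232. 213.]]
[0.4584 0.2785 0.006 ] [np.float64(0.1009), np.float64(0.1035), np.float64(0.1105), np.float64(0.1035)]
-75.56
-161.63
104.52
13.05
[[0.4813 0.2962 0.032 ]
 [0.484  0.2858 0.032 ]
 [0.4394 0.2731 0.032 ]
 [0.4363 0.2851 0.032 ]] [0.460278   0.28504255 0.032     ]
t 2.33 pos [0.4501 0.3017 0.1959] heading y -75.54 tilt 0.14 F [ 0.14 -0.35  0.  ] w 0.0871 q7 -2.14
shift cm [ 9.58  1.88 -0.58] spin -0.04
```

```bash
python3 -m inch '[{"translation":[4,0.8,-0.3],"spin":0},{"translation":[3,0.7,-0.2],"spin":0},{"translation":[0,0,0],"spin":0},{"translation":[0,0,0],"spin":0}]'; python3 -c "
from h import *
go([0.455,0.287,0.10],104.5)
s=r.read_state()
im=optics.camera('wrist');cv2.imwrite('pics/w2.png',im[:,:,::-1]);go([0.455,0.287,0.10],104.5)"
```

```text
time: 2.82
ee_pos: [0.4615, 0.2841, 0.126]
eef_rot: [0.702, 0.088, -0.701, 0.088]
ft_force: [0.1, 0.5, 0.5]
width: 0.0873
t 2.83 pos [0.4615 0.2841 0.126 ] heading y -75.76 tilt 0.05 F [0.09 0.53 0.53] w 0.0873 q7 -2.15
shift cm [ 2.6  -0.44  0.57] spin -0.26
t 2.88 pos [0.4616 0.2841 0.126 ] heading y -75.76 tilt 0.06 F [ 0.36 -0.46 -0.52] w 0.0869 q7 -2.15
shift cm [ 2.6  -0.45  0.57] spin -0.26
```

View pics/w2.png

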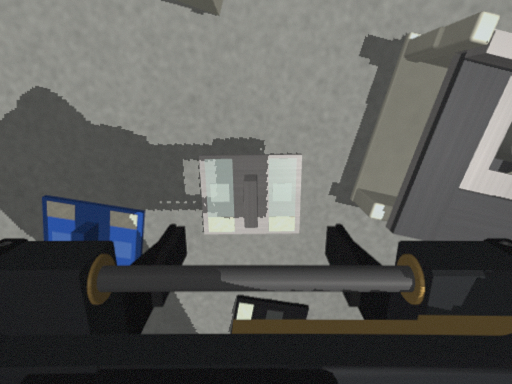

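The insert's plate corners are at (200,155), (301,155), (299,234) and (204,234), and its bar top runs from about (245,175) to (258,228).

```bash
python3 - <<'E'
from h import *
im=cv2.imread("pics/w2.png")[140:250,180:320]; cv2.imwrite("pics/w2z.png",cv2.resize(im,None,fx=5,fy=5,interpolation=cv2.INTER_CUBIC))
s=r.read_state()
P=plane("wrist",[(200,155),(301,155),(299,234),(204,234)],0.006,s);print(P.round(4),P.mean(0))
for i in range(4):
    d=P[(i+1)%4]-P[i];print(np.degrees(np.arctan2(d[1],d[0])).round(2),np.linalg.norm(d).round(4))
P=plane("wrist",[(245,175),(257,175),(258,228),(245,228)],0.032,s);print(P.round(4),P.mean(0))
go(P.mean(0),104.5)
E
```

```text
[[0.4837 0.3424 0.006 ]
 [0.5066 0.2521 0.006 ]
 [0.4296 0.2308 0.006 ]
 [0.4062 0.3233 0.006 ]] [0.45652424 0.28716447 0.006     ]
-75.75 0.0931
-164.52 0.0799
104.23 0.0954
13.85 0.0799
[[0.482  0.2984 0.032 ]
 [0.4845 0.2885 0.032 ]
 [0.4372 0.2755 0.032 ]
 [0.4343 0.2868 0.032 ]] [0.45947339 0.28729656 0.032     ]
t 2.88 pos [0.4616 0.2841 0.126 ] heading y -75.76 tilt 0.06 F [ 0.36 -0.46 -0.52] w 0.0869 q7 -2.15
shift cm [ 9.4  -0.37  0.13] spin -0.26
```

View pics/w2z.png

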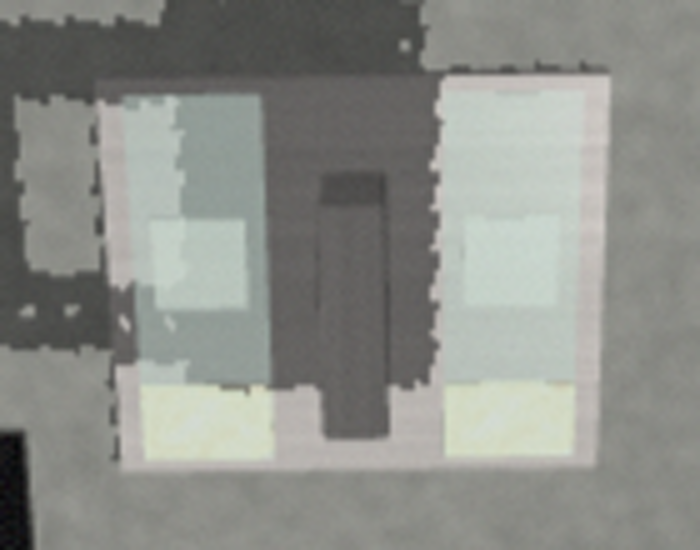

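```bash
python3 -m inch '[{"translation":[3.5,-0.4,0.4],"spin":0},{"translation":[3.5,0,0],"spin":0},{"translation":[0,0,0],"spin":0}]'; python3 -c "
from h import *
go([0.4565,0.287,0.026],104.5)"
```

```text
time: 3.25
ee_pos: [0.4596, 0.2881, 0.0591]
eef_rot: [0.705, 0.088, -0.699, 0.087]
ft_force: [0.6, 0.2, 0.7]
width: 0.087
t 3.25 pos [0.4596 0.2881 0.0591] heading y -75.82 tilt 0.47 F [0.63 0.19 0.7 ] w 0.087 q7 -2.21
shift cm [3.31 0.04 0.35] spin -0.32
```

```bash
python3 -m inch '[{"translation":[1.6,0,0.3],"spin":0},{"translation":[1.4,0,0.1],"spin":0},{"translation":[0.2,0,0],"spin":0},{"translation":[0,0,0],"spin":0}]'; python3 -c "
from h import *
go([0.4565,0.287,0.026],104.5)"
```

```text
time: 3.75
ee_pos: [0.4578, 0.2885, 0.0291]
eef_rot: [0.706, 0.088, -0.697, 0.086]
ft_force: [-0.7, 0.2, -0.0]
width: 0.0876
t 3.75 pos [0.4578 0.2885 0.0291] heading y -75.84 tilt 0.77 F [-0.67  0.24 -0.03] w 0.0876 q7 -2.24
shift cm [0.3  0.12 0.17] spin -0.34
```

```bash
python3 -m inch '[{"translation":[0.3,0.1,0.1],"spin":0},{"translation":[0,0,0],"spin":0}]' && python3 -m inch '[{"translation":[0,0,0],"spin":0},{"translation":[0,0,0],"spin":0},{"translation":[0,0,0],"spin":0},{"translation":[0,0,0],"spin":0},{"translation":[0,0,0],"spin":0},{"translation":[0,0,0],"spin":0}]' 1 15; python3 -c "
from h import *
go([0.4565,0.287,0.026],104.5);print(pose(r.read_state()).round(4))"
```

```text
time: 4.0
ee_pos: [0.4575, 0.2875, 0.0265]
eef_rot: [0.707, 0.088, -0.697, 0.086]
ft_force: [0.3, 0.2, 0.3]
width: 0.0866
time: 4.75
ee_pos: [0.4578, 0.2876, 0.0269]
eef_rot: [0.707, 0.088, -0.697, 0.086]
ft_force: [0.1, 0.0, -0.0]
width: 0.035
t 4.75 pos [0.4578 0.2876 0.0269] heading y -75.85 tilt 0.87 F [ 0.14  0.01 -0.02] w 0.035 q7 -2.24
shift cm [0.09 0.03 0.14] spin -0.35
[[ 0.0141  0.2445 -0.9695  0.4578]
 [ 0.0056 -0.9696 -0.2445  0.2876]
 [-0.9999 -0.002  -0.015   0.0269]
 [ 0.      0.      0.      1.    ]]
```

```bash
python3 -m inch '[{"translation":[0,0,0],"spin":0},{"translation":[0,0,0],"spin":0},{"translation":[0,0,0],"spin":0},{"translation":[0,0,0],"spin":0}]'; python3 -m inch '[{"translation":[-1,0,0],"spin":0},{"translation":[-3,0,0],"spin":0},{"translation":[-4,0,0],"spin":0},{"translation":[-4,0,0],"spin":0},{"translation":[0,0,0],"spin":0}]'; python3 -c "
from h import *
go([0.559,-0.035,0.15],91.4)
im=optics.camera('side');cv2.imwrite('pics/s3.png',im[:,:,::-1])"
```

```text
time: 5.25
ee_pos: [0.4578, 0.2876, 0.0269]
eef_rot: [0.707, 0.088, -0.697, 0.086]
ft_force: [-0.5, -0.4, 0.4]
width: 0.0122
time: 5.88
ee_pos: [0.4552, 0.287, 0.1521]
eef_rot: [0.706, 0.089, -0.697, 0.086]
ft_force: [-0.6, -0.2, -1.2]
width: 0.0122
t 5.88 pos [0.4552 0.287  0.1521] heading y -75.79 tilt 0.8 F [-0.65 -0.19 -1.18] w 0.0122 q7 -2.14
shift cm [ 0.17 33.76 -2.15] spin 12.81
```

View pics/s3.png

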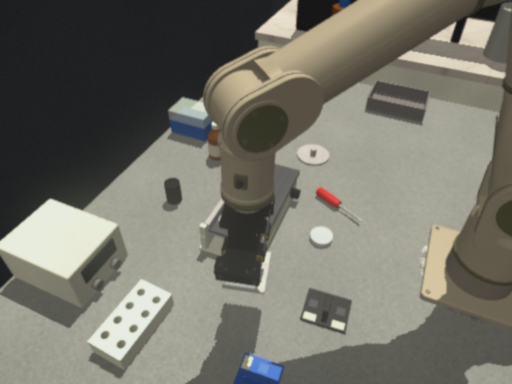

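```bash
python3 -m inch '[{"translation":[0,2.5,-0.2],"spin":0},{"translation":[0,5,-0.3],"spin":0},{"translation":[0,5,-0.3],"spin":0},{"translation":[0,5,-0.3],"spin":0},{"translation":[0,5,-0.3],"spin":0},{"translation":[0,4,-0.3],"spin":0},{"translation":[0,3,-0.2],"spin":0},{"translation":[0,1.5,-0.1],"spin":6},{"translation":[0,0,0],"spin":5},{"translation":[0,0,0],"spin":0}]'; python3 -c "
from h import *
go([0.559,-0.035,0.10],91.4)
im=optics.camera('top');cv2.imwrite('pics/t4.png',im[:,:,::-1])
im=optics.camera('side');cv2.imwrite('pics/s4.png',im[:,:,::-1])
s=r.read_state();im=optics.camera('wrist');cv2.imwrite('pics/w4.png',im[:,:,::-1])
go([0.559,-0.035,0.10],91.4)"
```

```text
time: 7.18
ee_pos: [0.5451, -0.021, 0.137]
eef_rot: [-0.703, -0.02, 0.71, -0.017]
ft_force: [-0.2, -0.2, -1.7]
width: 0.0119
t 7.17 pos [ 0.5451 -0.021   0.137 ] heading y -87.0 tilt 0.58 F [-0.16 -0.24 -1.75] w 0.0119 q7 -1.69
shift cm [ 3.69  1.48 -1.35] spin 1.6
t 7.33 pos [ 0.5454 -0.0206  0.1377] heading y -86.88 tilt 0.51 F [-0.09 -0.74 -0.88] w 0.012 q7 -1.69
shift cm [ 3.76  1.52 -1.31] spin 1.72
```

View pics/s4.png

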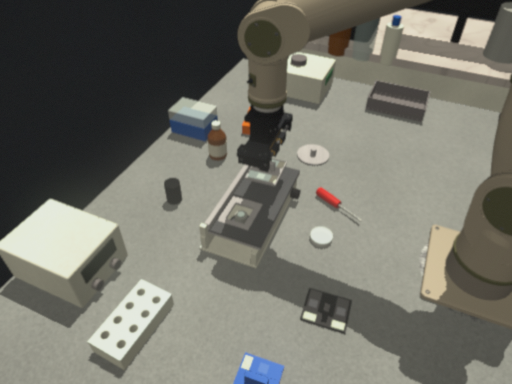

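View pics/w4.png

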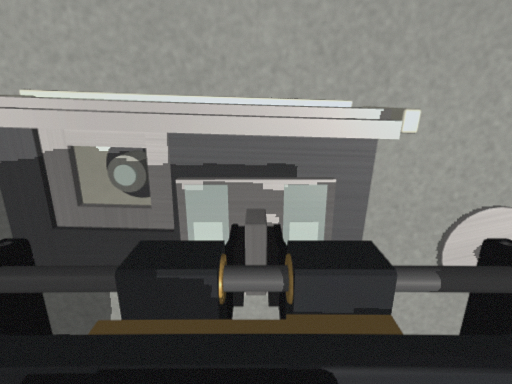

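```bash
python3 - <<'E'
from h import *
im=cv2.imread("pics/w4.png")[80:260,0:430]; cv2.imwrite("pics/w4z.png",cv2.resize(im,None,fx=1.86,fy=3,interpolation=cv2.INTER_CUBIC))
s=r.read_state()
P=plane("wrist",[(20,128),(385,136)],0.066,s);print(P.round(4));d=P[0]-P[1];print(np.degrees(np.arctan2(d[1],d[0])))
P=plane("wrist",[(20,110),(390,121)],0.084,s);print(P.round(4));d=P[0]-P[1];print(np.degrees(np.arctan2(d[1],d[0])))
P=plane("wrist",[(165,133),(176,228),(42,130),(55,227)],0.066,s);print(P.round(4))
# insert far edge: underside z = tcp-.0269, top +.006
z=s["ee_pos"][2]-.0269+.006
P=plane("wrist",[(177,180),(335,180)],z,s);print(P.round(4));d=P[0]-P[1];print(np.degrees(np.arctan2(d[1],d[0])))
E
```

```text
[[ 0.599   0.1534  0.066 ]
 [ 0.6082 -0.112   0.066 ]]
91.98468833756343
[[ 0.6131  0.1368  0.084 ]
 [ 0.6197 -0.1054  0.084 ]]
91.57759409865834
[[0.6016 0.0492 0.066 ]
 [0.5255 0.0435 0.066 ]
 [0.5985 0.138  0.066 ]
 [0.5211 0.1408 0.066 ]]
[[ 0.581   0.0277  0.1168]
 [ 0.5861 -0.0652  0.1168]]
93.1759266594414
```

View pics/w4z.png

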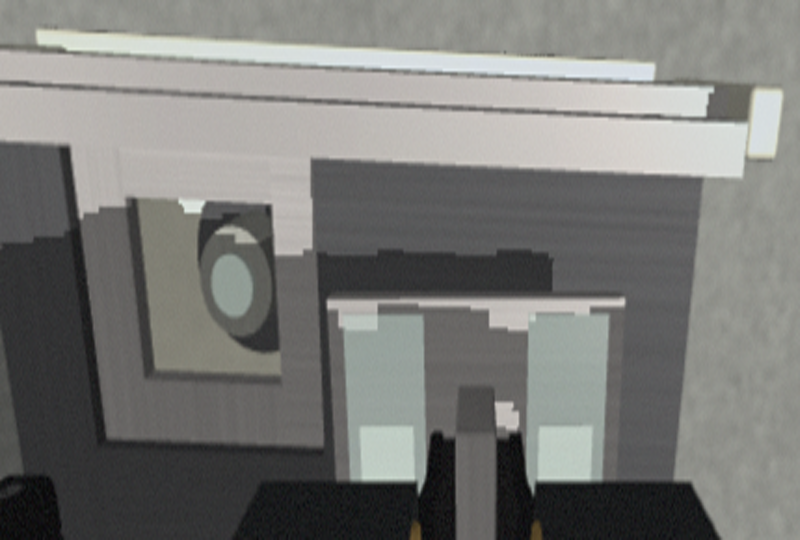

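```bash
python3 - <<'E'
from h import *
s=r.read_state()
for z,p in((.066,[(0,126.7),(398,139.3)]),(.084,[(0,108.3),(398,120.6)])):
    P=plane("wrist",p,z,s);d=P[0]-P[1];print(P.round(4),np.degrees(np.arctan2(d[1],d[0])))
P=plane("wrist",[(168,132.5),(174,229)],.066,s);print("pocket right edge",P.round(4))
im=cv2.imread("pics/t4.png")[140:240,190:320]; cv2.imwrite("pics/t4z.png",cv2.resize(im,None,fx=6,fy=6,interpolation=cv2.INTER_CUBIC))
E
```

```text
[[ 0.599   0.1673  0.066 ]
 [ 0.6063 -0.1219  0.066 ]] 91.43587318962003
[[ 0.6133  0.1493  0.084 ]
 [ 0.6203 -0.1106  0.084 ]] 91.5248729598316
pocket right edge [[0.6021 0.047  0.066 ]
 [0.5245 0.0451 0.066 ]]
```

View pics/t4z.png

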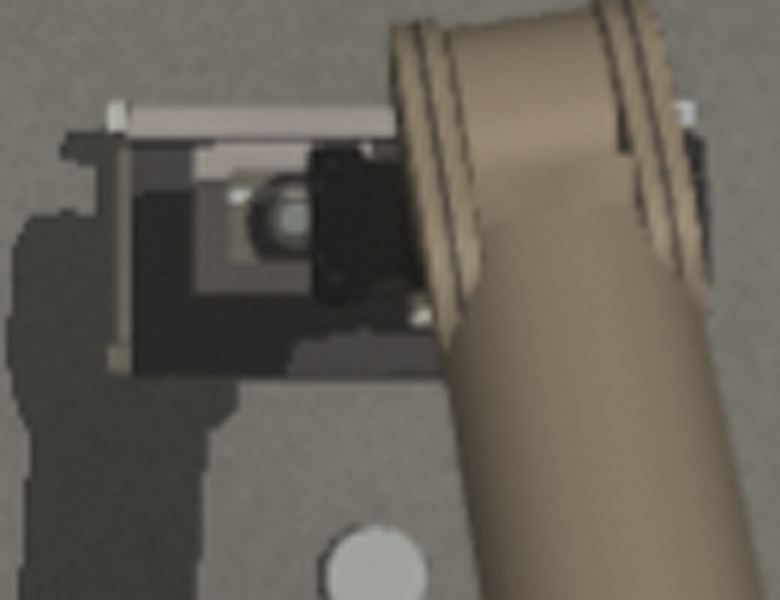

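```bash
python3 -m inch '[{"translation":[0,0.8,-0.7],"spin":1.7},{"translation":[1.2,0.7,-0.7],"spin":0},{"translation":[1.5,0,0],"spin":0},{"translation":[0.4,0,0],"spin":0},{"translation":[0,0,0],"spin":0}]'; python3 -c "
from h import *
go([0.560,-0.035,0.093],91.45)"
```

```text
time: 7.95
ee_pos: [0.5603, -0.0356, 0.1032]
eef_rot: [-0.704, -0.01, 0.711, -0.008]
ft_force: [-0.0, 0.4, -1.2]
width: 0.0122
t 7.95 pos [ 0.5603 -0.0356  0.1032] heading y -88.54 tilt 0.61 F [-0.04  0.42 -1.19] w 0.0122 q7 -1.71
shift cm [ 1.02 -0.06  0.02] spin 0.01
```

```bash
python3 -m inch '[{"translation":[0.3,0,0],"spin":0},{"translation":[0.2,0,0],"spin":0},{"translation":[0.2,0,0],"spin":0},{"translation":[0,0,0],"spin":0}]'; python3 -c "
from h import *
go([0.560,-0.035,0.093],91.45)"
```

```text
time: 8.45
ee_pos: [0.5605, -0.0352, 0.0965]
eef_rot: [-0.704, -0.01, 0.71, -0.008]
ft_force: [-0.6, -0.2, -1.4]
width: 0.0118
t 8.45 pos [ 0.5605 -0.0352  0.0965] heading y -88.5 tilt 0.54 F [-0.65 -0.21 -1.37] w 0.0118 q7 -1.71
shift cm [ 0.35 -0.02  0.05] spin 0.05
```

```bash
python3 -m inch '[{"translation":[0.15,0,0],"spin":0},{"translation":[0.1,0,0],"spin":0},{"translation":[0,0,0],"spin":0}]'; python3 -m inch '[{"translation":[0.1,0,0],"spin":0},{"translation":[0,0,0],"spin":0}]'
```

```text
time: 8.82
ee_pos: [0.5606, -0.0352, 0.094]
eef_rot: [-0.704, -0.01, 0.71, -0.008]
ft_force: [-0.3, -0.2, -1.3]
width: 0.0119
time: 9.07
ee_pos: [0.5608, -0.0352, 0.0934]
eef_rot: [-0.704, -0.01, 0.71, -0.008]
ft_force: [-0.1, 0.0, -0.5]
width: 0.0121
```

```bash
python3 -m inch '[{"translation":[0.05,0,0],"spin":0},{"translation":[0,0,0],"spin":0},{"translation":[0,0,0],"spin":0},{"translation":[0,0,0],"spin":0}]' 0.8 3; python3 -c "
from h import *
go([0.560,-0.035,0.093],91.45)
s=r.read_state();im=optics.camera('wrist');cv2.imwrite('pics/w5.png',im[:,:,::-1])
im=optics.camera('side');cv2.imwrite('pics/s5.png',im[120:280,180:320,::-1])"
```

```text
time: 9.57
ee_pos: [0.5611, -0.0352, 0.093]
eef_rot: [-0.704, -0.01, 0.71, -0.008]
ft_force: [-0.8, -0.6, 0.2]
width: 0.0175
t 9.57 pos [ 0.5611 -0.0352  0.093 ] heading y -88.51 tilt 0.45 F [-0.8  -0.57  0.2 ] w 0.0175 q7 -1.72
shift cm [ 0.01 -0.02  0.11] spin 0.04
```

View pics/w5.png

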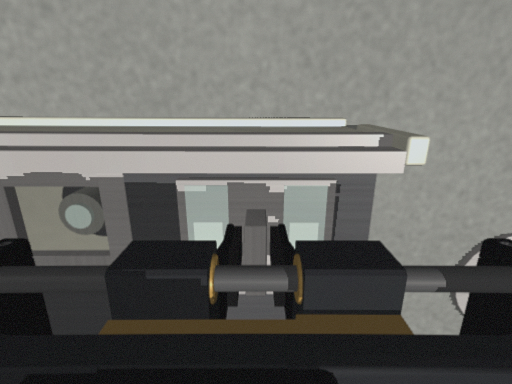

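View pics/s5.png

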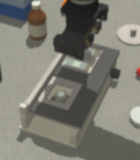

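```bash
python3 - <<'E'
from h import *
im=cv2.imread("pics/w5.png")[130:250,90:410]; cv2.imwrite("pics/w5z.png",cv2.resize(im,None,fx=2.5,fy=5,interpolation=cv2.INTER_CUBIC))
s=r.read_state()
print(plane("wrist",[(178,181),(335,181)],.072,s).round(4), plane("wrist",[(0,172.5),(400,173)],.066,s).round(4),plane("wrist",[(127,180),(130,240)],.066,s).round(4))
E
```

```text
[[ 0.5974  0.0116  0.072 ]
 [ 0.5999 -0.081   0.072 ]] [[ 0.598   0.1192  0.066 ]
 [ 0.6043 -0.1213  0.066 ]] [[0.5954 0.0443 0.066 ]
 [0.5547 0.0467 0.066 ]]
```

View pics/w5z.png

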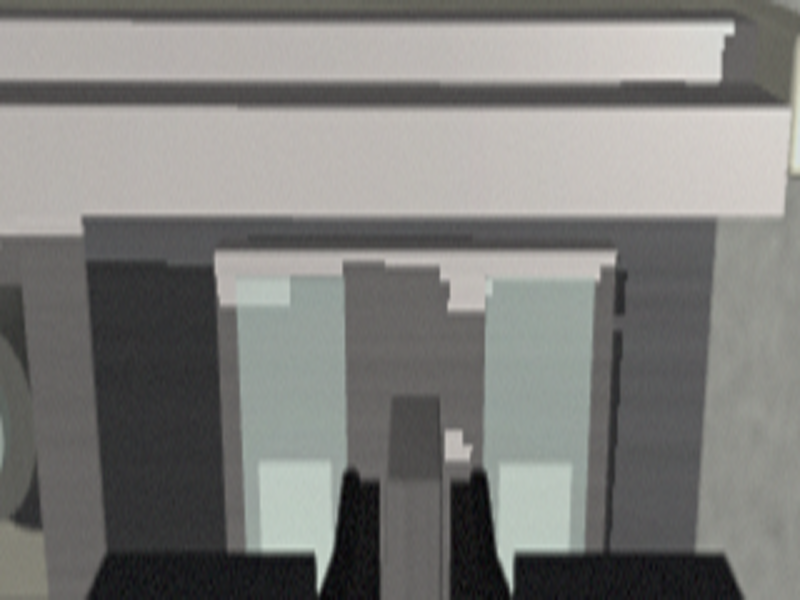

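```bash
python3 -m inch '[{"translation":[0,0,0],"spin":0},{"translation":[0,0,0],"spin":0},{"translation":[0,0,0],"spin":0}]' 1 4; python3 -m inch '[{"translation":[0,0,-0.15],"spin":0},{"translation":[0,0,-0.15],"spin":0},{"translation":[0,0,0],"spin":0}]';python3 -m inch '[{"translation":[0,0,-0.15],"spin":0},{"translation":[0,0,0],"spin":0}]'
```

```text
time: 10.05
ee_pos: [0.5611, -0.0352, 0.093]
eef_rot: [-0.704, -0.01, 0.71, -0.008]
ft_force: [0.9, -0.1, -0.9]
width: 0.0119
time: 10.42
ee_pos: [0.5641, -0.0352, 0.093]
eef_rot: [-0.704, -0.01, 0.71, -0.008]
ft_force: [-0.1, -0.9, 0.4]
width: 0.0119
time: 10.68
ee_pos: [0.5658, -0.0351, 0.093]
eef_rot: [-0.704, -0.01, 0.71, -0.008]
ft_force: [0.2, 0.7, -0.7]
width: 0.0119
```

```bash
python3 -m inch '[{"translation":[0,0,-0.1],"spin":0},{"translation":[0,0,0],"spin":0}]';python3 -m inch '[{"translation":[0,0,-0.1],"spin":0},{"translation":[0,0,0],"spin":0}]'; python3 -c "
from h import *
go([0.5665,0.0452,0.093],91.45)
s=r.read_state();im=optics.camera('wrist')[130:250,90:410];cv2.imwrite('pics/w6z.png',cv2.resize(im[:,:,::-1],None,fx=2.5,fy=5,interpolation=cv2.INTER_CUBIC))"
```

```text
time: 10.92
ee_pos: [0.5669, -0.0351, 0.093]
eef_rot: [-0.704, -0.01, 0.71, -0.008]
ft_force: [0.3, -0.1, 0.3]
width: 0.0119
time: 11.18
ee_pos: [0.568, -0.0351, 0.093]
eef_rot: [-0.704, -0.01, 0.71, -0.008]
ft_force: [-0.5, 0.1, 0.0]
width: 0.0119
t 11.18 pos [ 0.568  -0.0351  0.093 ] heading y -88.5 tilt 0.46 F [-0.51  0.09  0.02] w 0.0119 q7 -1.72
shift cm [ 0.03 -8.03 -0.06] spin 0.05
```

View pics/w6z.png

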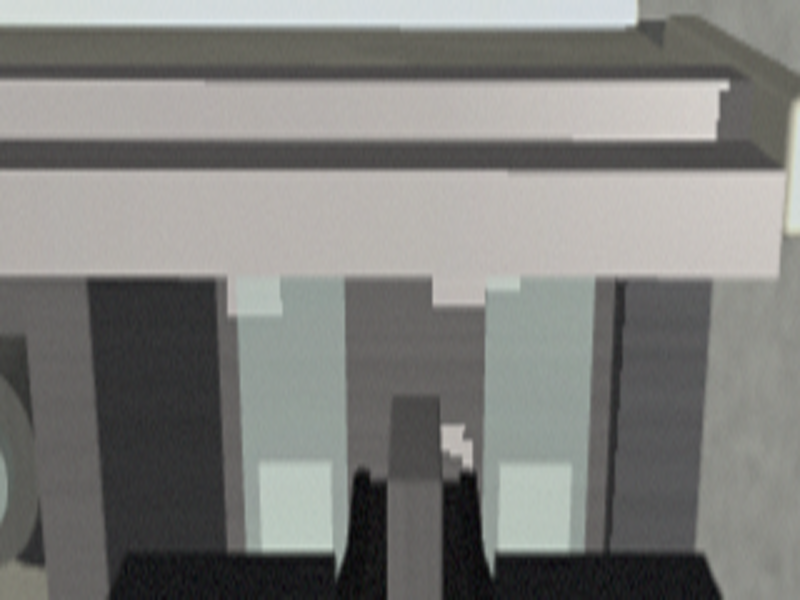

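```bash
python3 - <<'E'
from h import *
s=r.read_state()
print(plane("wrist",[(90,185),(400,185)],.084,s).round(4)) 
print(plane("wrist",[(178,181),(335,181)],.072,s).round(4),plane("wrist",[(178,179.6),(335,179.6)],.072,s).round(4))
E
```

```text
[[ 0.6041  0.0565  0.084 ]
 [ 0.6087 -0.1131  0.084 ]]
[[ 0.6043  0.0117  0.072 ]
 [ 0.6067 -0.081   0.072 ]] [[ 0.6051  0.0116  0.072 ]
 [ 0.6076 -0.0809  0.072 ]]
```

```bash
for i in 1 2; do python3 -m inch '[{"translation":[0,0,-0.1],"spin":0},{"translation":[0,0,0],"spin":0}]'; python3 -c "
from h import *
for i in range(1): print(r.read_state()['ft_force'],r.read_state()['torque'])"; done
```

```text
time: 11.48
ee_pos: [0.5685, -0.0351, 0.0929]
eef_rot: [-0.704, -0.01, 0.71, -0.008]
ft_force: [-0.3, -0.2, -0.1]
width: 0.0121
[-0.30344335 -0.24430632 -0.09960753] [-0.01456603  0.14717407  0.02229845]
time: 11.72
ee_pos: [0.5691, -0.0351, 0.0928]
eef_rot: [-0.704, -0.01, 0.71, -0.008]
ft_force: [-0.8, 0.7, 0.9]
width: 0.0121
[-0.83318433  0.66603712  0.87153782] [-0.07119614  0.30999447 -0.00048147]
```

```bash
python3 -m inch '[{"translation":[0,-0.4,0],"spin":0},{"translation":[0,-0.6,0],"spin":0},{"translation":[0,-0.6,0],"spin":0},{"translation":[0,0,0],"spin":0}]'; python3 -c "
from h import *
go([0.568,0.02,0.093],91.45)";  python3 -m inch '[{"translation":[0,-0.6,0],"spin":0},{"translation":[0,-0.6,0],"spin":0},{"translation":[0,-0.6,0],"spin":0},{"translation":[0,0,0],"spin":0}]'; python3 -c "
from h import *
go([0.5675,0.02,0.093],91.45)
s=r.read_state();im=optics.camera('wrist')[100:300,90:410];cv2.imwrite('pics/w7z.png',cv2.resize(im[:,:,::-1],None,fx=2.5,fy=2.5,interpolation=cv2.INTER_CUBIC))"
```

```text
time: 12.22
ee_pos: [0.5687, -0.0187, 0.0928]
eef_rot: [-0.704, -0.01, 0.71, -0.008]
ft_force: [-1.3, 1.4, 0.6]
width: 0.0119
t 12.22 pos [ 0.5687 -0.0187  0.0928] heading y -88.54 tilt 0.56 F [-1.35  1.35  0.62] w 0.0119 q7 -1.75
shift cm [-0.02 -3.87 -0.03] spin 0.01
time: 12.72
ee_pos: [0.5681, 0.001, 0.0927]
eef_rot: [-0.704, -0.01, 0.71, -0.008]
ft_force: [-3.1, 1.5, 1.0]
width: 0.0119
t 12.72 pos [0.5681 0.001  0.0927] heading y -88.51 tilt 0.56 F [-3.14  1.47  1.04] w 0.0119 q7 -1.79
shift cm [-0.02 -1.9   0.01] spin 0.04
```

View pics/w7z.png

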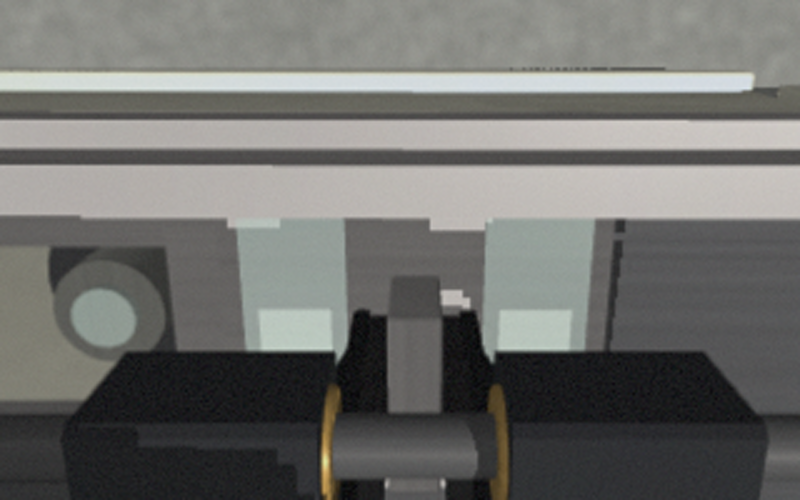

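```bash
python3 -m inch '[{"translation":[0,-0.5,0.03],"spin":0},{"translation":[0,-0.5,0],"spin":0},{"translation":[0,0,0],"spin":0}]'; python3 -m inch '[{"translation":[0,0,0],"spin":0},{"translation":[-0.1,0,0],"spin":0},{"translation":[-0.1,-0.1,0],"spin":0},{"translation":[0,0,0],"spin":0}]' 0.81 3; python3 -m inch '[{"translation":[0,-0.4,0],"spin":0},{"translation":[0,-0.4,0],"spin":0},{"translation":[0,0,0],"spin":0}]'; python3 -c "
from h import *
go([0.5675,0.045,0.096],91.45)
s=r.read_state();im=optics.camera('wrist')[100:300,90:410];cv2.imwrite('pics/w8z.png',cv2.resize(im[:,:,::-1],None,fx=2.5,fy=2.5,interpolation=cv2.INTER_CUBIC))"
```

```text
time: 13.15
ee_pos: [0.5679, 0.0119, 0.0928]
eef_rot: [-0.704, -0.01, 0.71, -0.008]
ft_force: [-1.3, 2.6, 0.5]
width: 0.012
time: 13.65
ee_pos: [0.5685, 0.0129, 0.0952]
eef_rot: [-0.704, -0.01, 0.71, -0.008]
ft_force: [-0.1, -0.5, -0.6]
width: 0.0161
time: 14.02
ee_pos: [0.5683, 0.0213, 0.0952]
eef_rot: [-0.704, -0.01, 0.71, -0.008]
ft_force: [0.9, -0.1, 0.4]
width: 0.0166
t 14.03 pos [0.5683 0.0213 0.0952] heading y -88.54 tilt 0.46 F [ 0.93 -0.06  0.36] w 0.0166 q7 -1.82
shift cm [-0.07 -2.37  0.02] spin 0.01
```

View pics/w8z.png

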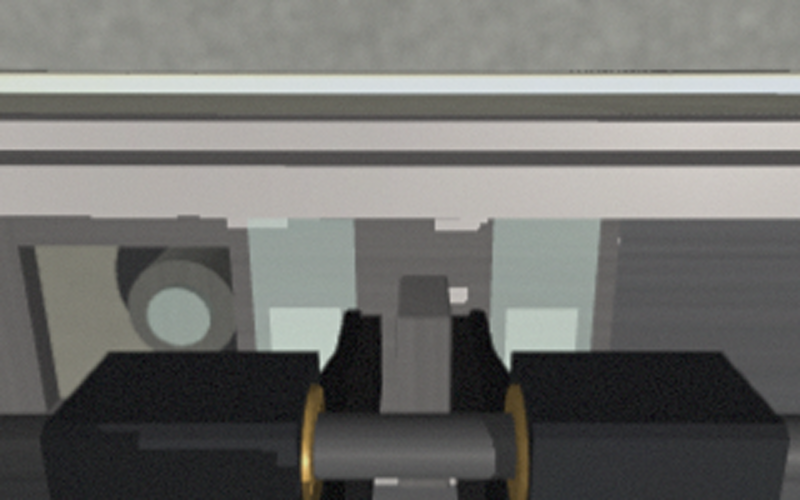

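```bash
python3 -m inch '[{"translation":[0,-0.4,0],"spin":0},{"translation":[0,-0.4,0],"spin":0},{"translation":[0,-0.4,0],"spin":0},{"translation":[0,0,0],"spin":0}]'; python3 -m inch '[{"translation":[0,-0.4,0],"spin":0},{"translation":[0,-0.4,0],"spin":0},{"translation":[0,-0.3,0],"spin":0},{"translation":[0,0,0],"spin":0}]'; python3 -m inch '[{"translation":[0,-0.3,0],"spin":0},{"translation":[0,-0.3,0],"spin":0},{"translation":[0,-0.3,0],"spin":0},{"translation":[0,0,0],"spin":0}]';python3 -c "
from h import *
go([0.5665,0.08,0.096],91.45)
s=r.read_state();im=optics.camera('wrist')[100:300,90:410];cv2.imwrite('pics/w9z.png',cv2.resize(im[:,:,::-1],None,fx=2.5,fy=2.5,interpolation=cv2.INTER_CUBIC))
im=optics.camera('side')[120:280,180:320];cv2.imwrite('pics/s9.png',cv2.resize(im[:,:,::-1],None,fx=3.7,fy=3.7,interpolation=cv2.INTER_CUBIC))"
```

```text
time: 14.58
ee_pos: [0.568, 0.034, 0.0953]
eef_rot: [-0.704, -0.01, 0.71, -0.008]
ft_force: [0.4, 0.4, -0.8]
width: 0.016
time: 15.08
ee_pos: [0.5678, 0.0457, 0.0954]
eef_rot: [-0.704, -0.01, 0.71, -0.008]
ft_force: [-0.2, 0.4, -0.6]
width: 0.0166
time: 15.58
ee_pos: [0.5674, 0.0554, 0.0953]
eef_rot: [-0.704, -0.01, 0.71, -0.008]
ft_force: [0.4, 0.2, 0.3]
width: 0.0165
t 15.57 pos [0.5674 0.0554 0.0953] heading y -88.55 tilt 0.46 F [0.42 0.19 0.27] w 0.0165 q7 -1.89
shift cm [-0.07 -2.46  0.03] spin -0.0
```

View pics/w9z.png

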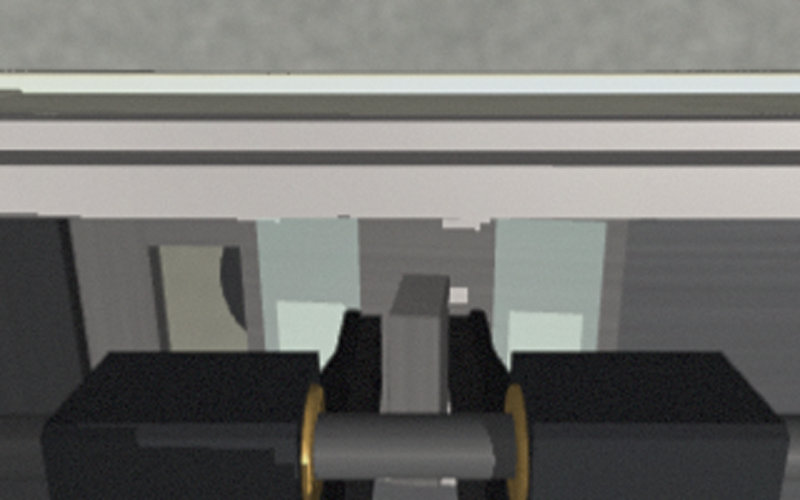

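View pics/s9.png

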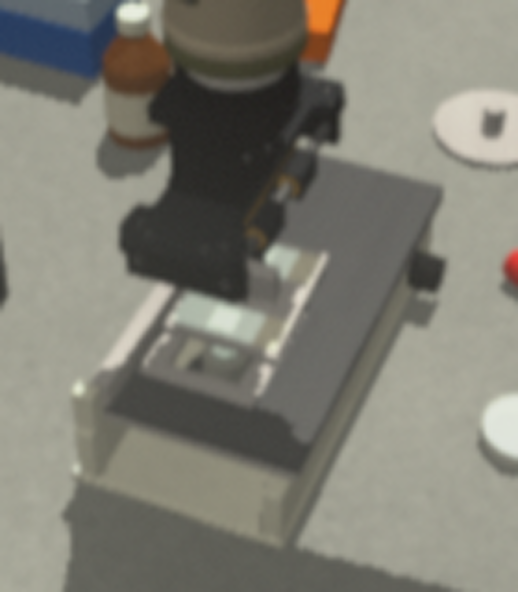

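The bar now leans left in the wrist view: the front edge has dipped. Carrying on gently.

```bash
python3 -m inch '[{"translation":[0,-0.3,0],"spin":0},{"translation":[0,-0.3,0],"spin":0},{"translation":[0,-0.3,0],"spin":0},{"translation":[0,0,0],"spin":0}]'; python3 -m inch '[{"translation":[0,-0.3,0],"spin":0},{"translation":[0,-0.3,0],"spin":0},{"translation":[0,-0.3,0],"spin":0},{"translation":[0,0,0],"spin":0}]'; python3 -m inch '[{"translation":[0,-0.2,0],"spin":0},{"translation":[0,-0.2,0],"spin":0},{"translation":[0,-0.2,0],"spin":0},{"translation":[0,0,0],"spin":0}]';python3 -c "
from h import *
go([0.5665,0.0965,0.096],91.45)
s=r.read_state();im=optics.camera('wrist')[100:300,90:410];cv2.imwrite('pics/w10z.png',cv2.resize(im[:,:,::-1],None,fx=2.5,fy=2.5,interpolation=cv2.INTER_CUBIC))"
```

```text
time: 16.18
ee_pos: [0.5672, 0.0645, 0.0953]
eef_rot: [-0.704, -0.01, 0.71, -0.008]
ft_force: [-0.3, -0.2, -0.4]
width: 0.0167
time: 16.68
ee_pos: [0.5669, 0.0742, 0.0953]
eef_rot: [-0.704, -0.01, 0.71, -0.008]
ft_force: [-0.5, -0.4, -1.3]
width: 0.0165
time: 17.18
ee_pos: [0.5668, 0.0805, 0.0953]
eef_rot: [-0.704, -0.01, 0.71, -0.008]
ft_force: [0.2, -0.3, 0.0]
width: 0.0165
t 17.18 pos [0.5668 0.0805 0.0953] heading y -88.59 tilt 0.46 F [ 0.22 -0.27  0.02] w 0.0165 q7 -1.94
shift cm [-0.07 -1.6  -0.01] spin -0.04
```

View pics/w10z.png

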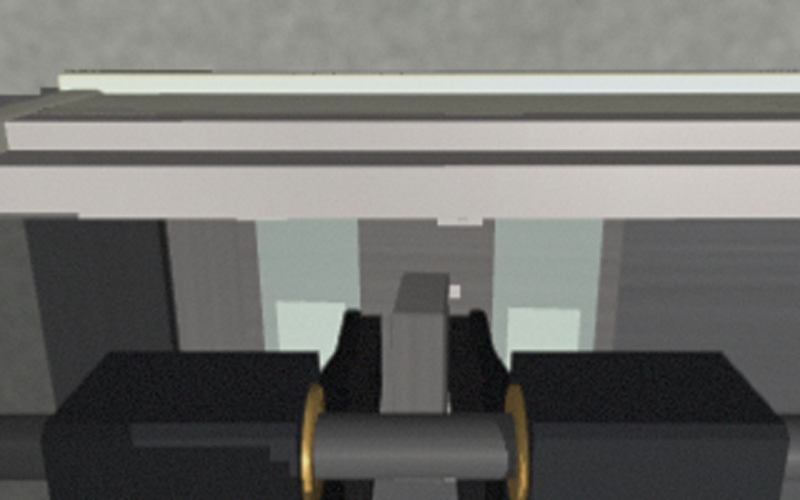

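```bash
python3 -m inch '[{"translation":[0,-0.2,0],"spin":0},{"translation":[0,-0.2,0],"spin":0},{"translation":[0,0,0],"spin":0}]'; python3 -m inch '[{"translation":[0,-0.2,0],"spin":0},{"translation":[0,-0.2,0],"spin":0},{"translation":[0,0,0],"spin":0}]'; python3 -m inch '[{"translation":[0,-0.15,0],"spin":0},{"translation":[0,-0.1,0],"spin":0},{"translation":[0,0,0],"spin":0}]';python3 -c "
from h import *
go([0.5665,0.0965,0.096],91.45)
s=r.read_state();im=optics.camera('wrist')[100:300,90:410];cv2.imwrite('pics/w11z.png',cv2.resize(im[:,:,::-1],None,fx=2.5,fy=2.5,interpolation=cv2.INTER_CUBIC))"
```

```text
time: 17.6
ee_pos: [0.5667, 0.0845, 0.0953]
eef_rot: [-0.704, -0.009, 0.71, -0.008]
ft_force: [-0.7, -0.3, -0.3]
width: 0.0165
time: 17.98
ee_pos: [0.5666, 0.0888, 0.0953]
eef_rot: [-0.704, -0.009, 0.71, -0.008]
ft_force: [-0.3, 0.3, -0.2]
width: 0.0165
time: 18.35
ee_pos: [0.5665, 0.0914, 0.0953]
eef_rot: [-0.704, -0.009, 0.71, -0.008]
ft_force: [0.6, 0.4, 0.3]
width: 0.0165
t 18.35 pos [0.5665 0.0914 0.0953] heading y -88.61 tilt 0.46 F [0.57 0.44 0.26] w 0.0165 q7 -1.96
shift cm [-0.07 -0.51 -0.01] spin -0.06
```

View pics/w11z.png

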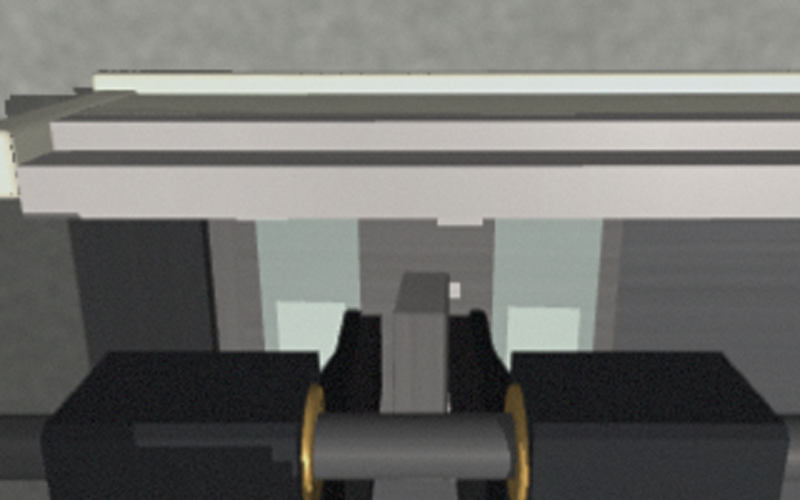

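```bash
python3 -m inch '[{"translation":[0,-0.15,0],"spin":0},{"translation":[0,-0.15,0],"spin":0},{"translation":[0,0,0],"spin":0}]'; python3 -m inch '[{"translation":[0,-0.15,0],"spin":0},{"translation":[0,0,0],"spin":0}]'; python3 -m inch '[{"translation":[0,-0.15,0],"spin":0},{"translation":[0,0,0],"spin":0}]';python3 -c "
from h import *
go([0.5665,0.0965,0.096],91.45)
s=r.read_state();im=optics.camera('wrist')[100:300,90:410];cv2.imwrite('pics/w12z.png',cv2.resize(im[:,:,::-1],None,fx=2.5,fy=2.5,interpolation=cv2.INTER_CUBIC))"
```

```text
time: 18.77
ee_pos: [0.5665, 0.0945, 0.0953]
eef_rot: [-0.704, -0.009, 0.71, -0.008]
ft_force: [0.6, 0.2, -0.3]
width: 0.0165
time: 19.02
ee_pos: [0.5664, 0.0962, 0.0953]
eef_rot: [-0.704, -0.009, 0.71, -0.008]
ft_force: [0.3, 0.1, -0.9]
width: 0.0166
time: 19.27
ee_pos: [0.5664, 0.0979, 0.0954]
eef_rot: [-0.704, -0.009, 0.71, -0.008]
ft_force: [0.7, 0.3, -0.3]
width: 0.0164
t 19.27 pos [0.5664 0.0979 0.0954] heading y -88.62 tilt 0.46 F [ 0.67  0.26 -0.34] w 0.0164 q7 -1.97
shift cm [-0.06  0.14 -0.  ] spin -0.07
```

View pics/w12z.png

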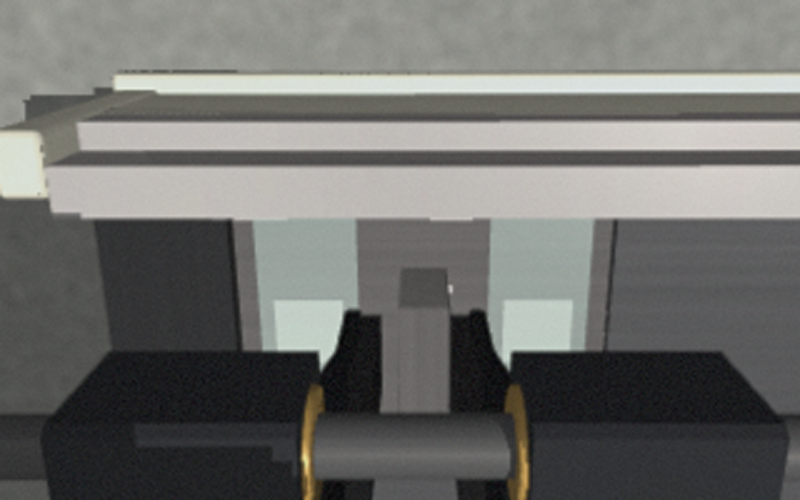

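```bash
python3 -m inch '[{"translation":[0,0,0],"spin":0},{"translation":[0,0,0],"spin":0},{"translation":[0,0,0],"spin":0},{"translation":[0,0,0],"spin":0}]' 0.5; python3 -m inch '[{"translation":[-1.5,0,0],"spin":0},{"translation":[-3,0,0],"spin":0},{"translation":[-4,0,0],"spin":0},{"translation":[-4,2,0],"spin":0},{"translation":[0,6,2],"spin":0},{"translation":[0,6,2],"spin":0},{"translation":[0,6,2],"spin":0},{"translation":[0,0,0],"spin":0}]';python3 -c "
from h import *
for n in('wrist','top','side'):
  im=optics.camera(n);cv2.imwrite('pics/%s13.png'%n,im[:,:,::-1])
go([0.5665,0.0965,0.096],91.45)
im=cv2.imread('pics/side13.png')[120:280,180:320];cv2.imwrite('pics/s13z.png',cv2.resize(im,None,fx=3.7,fy=3.7,interpolation=cv2.INTER_CUBIC))
im=cv2.imread('pics/top13.png')[145:225,190:310];cv2.imwrite('pics/t13z.png',cv2.resize(im,None,fx=6.5,fy=6.5,interpolation=cv2.INTER_CUBIC))"
```

```text
time: 19.82
ee_pos: [0.5665, 0.0979, 0.0954]
eef_rot: [-0.704, -0.009, 0.71, -0.008]
ft_force: [-0.9, 0.4, 0.2]
width: 0.0421
time: 20.82
ee_pos: [0.5125, -0.1065, 0.2326]
eef_rot: [0.707, 0.011, -0.707, 0.009]
ft_force: [0.4, 0.6, -0.3]
width: 0.0436
t 20.98 pos [ 0.5143 -0.1001  0.2324] heading y -87.9 tilt 0.28 F [0.04 0.62 0.04] w 0.0436 q7 -1.48
shift cm [ 13.74 -19.39  -5.93] spin 0.65
```

View pics/s13z.png

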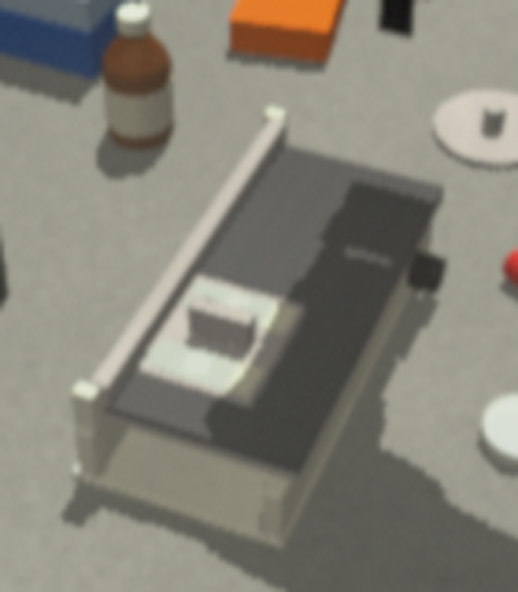

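View pics/t13z.png

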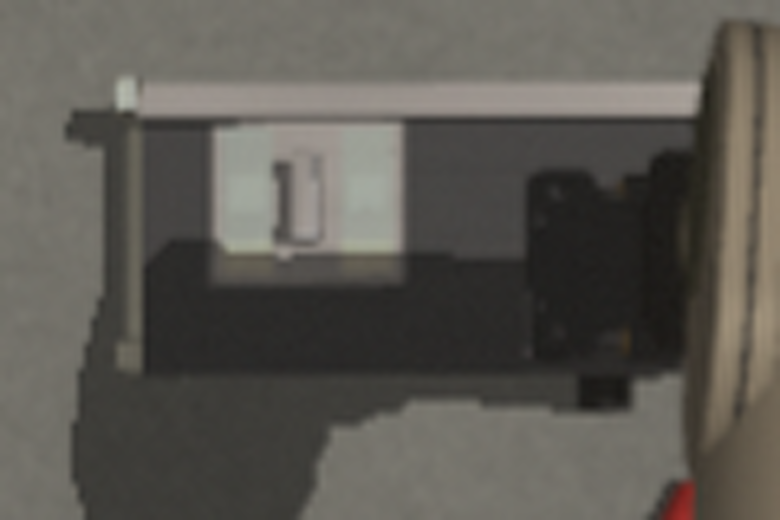

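View pics/wrist13.png

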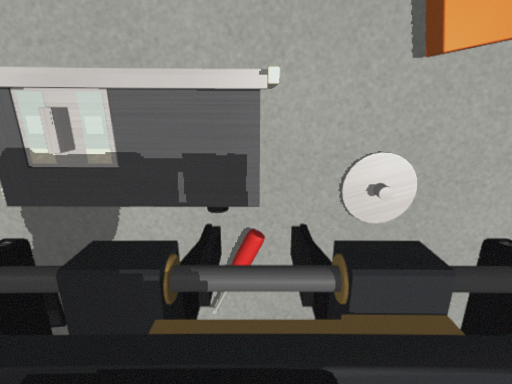

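The insert fills the pocket in all three views, at about (211–404, 122–287) in the enlarged top view, with no tilt visible. I'll check its place in numbers, let the arm come to rest, then hand in.

```bash
python3 -m inch '[{"translation":[0,0,0],"spin":0},{"translation":[0,0,0],"spin":0},{"translation":[0,0,0],"spin":0}]'; python3 - <<'E'
from h import *
from bench import close_job
f=lambda p:np.array(p)/6.5+np.array([190,145])-0.42
P=plane("top",[f(p) for p in[(211,122),(404,122),(404,287),(211,287)]],.066);print(P.round(4),P.mean(0).round(4))
a=cv2.imread('pics/top0.png').astype(int);b=cv2.imread('pics/top13.png').astype(int)
for n,(x0,y0,x1,y1) in dict(bottle=(300,108,325,132),box=(350,120,392,155),canister=(238,105,255,125),dish=(242,227,262,246),disc=(330,186,362,217),driver=(275,218,302,262)).items(): print(n,np.abs(a-b)[y0:y1,x0:x1].mean().round(1))
print(r.read_state()["joint_vel"].round(3) if hasattr(r.read_state()["joint_vel"],'round') else r.read_state()["joint_vel"])
close_job()
E
```

```text
time: 21.35
ee_pos: [0.5151, -0.0964, 0.2327]
eef_rot: [0.707, 0.017, -0.707, 0.013]
ft_force: [-0.3, -0.3, -0.2]
width: 0.0433
[[0.6    0.1441 0.066 ]
 [0.6018 0.0466 0.066 ]
 [0.5183 0.0448 0.066 ]
 [0.5164 0.1418 0.066 ]] [0.5591 0.0943 0.066 ]
bottle 1.4
box 1.6
canister 1.3
dish 1.5
disc 23.8
driver 10.2
[-0.006  0.001 -0.006 -0.002 -0.     0.001 -0.002]
the job is handed in; nothing more can be done
```

The insert is in the pocket, released, and the job is handed in at about 21 s of the 58 s allowed. No verdict came back.

I lifted it by its bar and laid it flat on the clear part of the stage top, short of the pocket. I then pushed it lightly onto the fence and slid it along with the jaws held loosely around the bar. The front edge dipped, and it dropped in with the bar upright. I then opened the jaws and lifted clear.

**Forces:** the wrist readings at the end of each move stayed under about 3.5 N. I did not see the peaks within a move.

**Last checks:**
- **Fit:** all three views show the insert filling the pocket. Its outline in the top view is centred at about (0.559, 0.094) m, and the empty pocket measured about (0.560, 0.095) m. I judged level and flush by eye, from the bar standing upright and the thin even gap on both sides.
- **Drop:** I never felt the drop as a force. I recognised it only from the wrist picture, by the bar standing upright.
- **Other things:** in before-and-after top pictures the bottle, slide box, canister and dish are unchanged. The dish insert and screwdriver areas did differ. I put that down to the arm and its shadow over them, because the arm never came near either at low height. I did not measure their positions again.

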